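# Stand the fallen solvent tin up and close the row

### The job

One of the three solvent tins in the lane on the repair bench has toppled over: stand it back upright in the lane, then close up the row so that all three flat tins stand upright side by side, wide faces along the rail, flush against each other and against the end stop without gaps. The tin already at the stop stays first; the other two may follow in either order. Don't knock over a standing tin, and leave the round spray can and everything else on the bench where they are.

Things in the scene. Friction and masses are not known exactly. Their poses are not given: they have to be found in the camera images.
- lane: fixed black plate, 6 mm thick, 340 mm long (y), on the bench. A low rail, 10 mm above the plate, 6 mm thick, runs along one side (inner face at x = -22 mm), a thin grey line marks the other side (x = +22 mm); the open plate reaches out to x = +135 mm. Origin: on the bench under the lane's centreline at mid-length. The tins stand on the centreline (x = 0)
- lane_start (a point): on the plate's top, where the lane's centreline meets the inner face of the end stop; y along the lane away from the stop, x across the lane away from the rail, z up. The end stop: upright aluminium plate 60 mm wide, 60 mm tall, 4 mm thick, at the lane's -y end (the end nearer the robot)
- tin_end: flat-sided metal tin, black screw cap: 34 mm deep (x), 44 mm wide (y), body 105 mm tall (z) plus a centred cap 26 mm across, 14 mm tall; about 0.2 kg. Origin: centre of its base. This one stands at the end stop, its wide (y) side along the lane, and stays first in the row
- tin_fallen: flat-sided metal tin, black screw cap: 34 mm deep (x), 44 mm wide (y), body 105 mm tall (z) plus a centred cap 26 mm across, 14 mm tall; about 0.2 kg. Origin: centre of its base. Starts lying on its wide +x face, cap pointing across the lane away from the rail (lane +x, robot's right), base near the centreline, origin 17 mm above the plate; second or third along the lane
- tin_loose: flat-sided metal tin, black screw cap: 34 mm deep (x), 44 mm wide (y), body 105 mm tall (z) plus a centred cap 26 mm across, 14 mm tall; about 0.2 kg. Origin: centre of its base. This one starts standing in the lane, with a gap to the others, either second or third along the lane
- duster: round steel spray can, 48 mm across, 120 mm tall, standing in the far end of the lane; bystander. Origin: centre of its underside, z up when standing
- screw_jar: squat glass jar with a steel cap, 36 mm across, 32 mm tall, on the open part of the plate near the end stop; bystander. Origin: centre of its underside
- screwdriver: 150 mm screwdriver lying on the bench to the left of the lane; bystander. x along it, towards the tip
- brush: 170 mm brush lying on the bench to the right of the lane; bystander. x along it, towards the bristles
- mug: white mug, 76 mm across, 90 mm tall, on the bench to the robot's right; bystander. Origin: centre of its underside
- multimeter: yellow multimeter, 150 x 75 x 38 mm, on the bench to the robot's left; bystander. Origin: centre of its underside
Not all that is in view belongs to the job. What is shaped like the tin_fallen but green or yellow is not meant.

How it is judged:
By the outcome, as a careful person would: the job done as asked, in the order asked, and still so for the second after the job is handed in, with the robot touching nothing.
It also fails if it takes over 67 s, if anything falls off the work surface, if the arm or the gripper's body presses on something with over 40 N, if the wrist force passes 120 N, or if a joint passes its speed limit or range.

### The arm

A 6-joint arm with a two-finger parallel gripper is mounted at the origin on the work surface. World frame = base frame: x ahead of the robot, y to its left, z up, the work surface at z = 0. Lengths are in mm, angles in rad, forces in N, time in s.
With the tool pointing down it reaches from about 350 to 775 mm from the base axis. Payload 7.3 kg.
Tool frame: the origin (TCP) lies on the front face of the gripper's body, between the roots of the fingers; the fingertips stand 66 mm ahead of it and the grasp point (between the pads) lies 47 mm ahead of it (bot.tcp_to_grasp is the z of the grasp point in the tool frame, in mm); z points along the fingers, y is the direction in which the jaws open and shut (so a half turn about z gives the same grasp; the last joint's range is limited). The gripper opens to 92 mm and grips with 3 to 60 N. Pads are 19 mm wide; open, the fingers measure 130 mm over their backs; the gripper's body (75 mm by 190 mm) begins 47 mm behind the grasp point.
Start: joints at [1.083, 0.342, 1.524, -0, 1.275, -0.146], TCP at [175.955, 494.65, 292.241] pointing down, gripper open.
Joint ranges: [-2.53, 2.53], [-0.77, 2.02], [0.04, 2.7], [-1, 4.14], [0.28, 2.66], [-3.11, 3.11]. Speed limits (rad/s): [2.57, 2.57, 3.14, 3.14, 3.14, 3.14].

### API

Orientations are given as [roll, pitch, yaw] about the fixed x, y, z axes, in that order (R = Rz(yaw) Ry(pitch) Rx(roll)).
In Python, from plant import bot gives the robot as it stands.
- The arm moves only by the tool carry_out, never from a script. Its argument "deltas" is a list that holds one entry, the list of rows, each a list of 4 numbers: the shift along the tool's x, y, z in mm, then the turn about the tool's z in units of 5 degrees (1.0 is 5 degrees). A call has 1 to 20 rows; each row is the pose to reach, as a shift and turn from the pose commanded when the call began, along the tool's axes at that moment; what a row does not reach only later rows make up. A row lasts 1/10 s, in which the tool goes at most 50 mm and 8.59 degrees, less where a joint would pass 70% of its speed; a pose out of reach is approached as far as the arm can. A call with a gripper value outside its range is refused whole. "fingers" is the finger opening in mm, from 0 to 91.8, set as the call begins (left out, the last holds). The fingers move at their own pace and stop on an object; the grip force is fixed at half the most. Time passes only in rows, so rows that repeat a pose let the fingers close. It gives the time, the measured TCP pose, the force and the opening at its end, in the units of the state.
- bot.get_obs(): the state, without advancing time (a new reading comes with each control period).
- bot.capture(name): name is "scene" or "top" or "wrist"; returns (picture, depth): 480x640x3 uint8, blue, green, red; 480x640 float32, mm along the optical axis (not along the pixel's ray), 0 where there is no reading.
- bot.camera_model(name): a dict with "K" (3x3 intrinsics, pixels), "camera_from_world" (4x4, takes a point from world to camera coordinates). Camera axes: x right, y down, z forward; pixel columns grow to the right and rows downward; lengths in mm; the calibration is good to about 2 mm. A picture is of the moment at which its call begins: read the wrist's pose just before it. camera_model takes no time and is no camera call; for the wrist camera it gives the pose at the moment of the call.
- bot.close_job(): hands the job in, once; it reports no verdict.
The state is a dict: "time": time; "joint_positions": joint angles; "dq": joint speeds; "tau": joint torques, N m; "tool_pos": TCP position; "tcp_rot": TCP orientation; "contact_force": force on the tool from outside, world axes, zero at the start; "moment": the same for the moment, N m; "grip_width": finger opening in mm.
Only numpy, scipy, OpenCV 4.12 (cv2) and the standard library are available. Lean on these libraries where they do the work, as an engineer would, in place of code of your own. Each camera call takes 0.05 s, during which the arm holds its last target. There are 200 camera calls.

## Working session

There is one attempt and no reset: what is moved stays moved. The work goes in short steps, Python scripts to look and compute and a tool call to move; the robot and the scene stay as the last step left them, time stands still between calls to the robot, and variables do not carry over. Pictures are saved under pics/ and viewed, about 8 in all and at most 12, crops included, and the job is handed in when it is done.

Besides the shell and the picture viewer there is one more tool, called after "Request:" by a JSON object that holds its "method" and its "body", one argument or row to a line. carry_out: Moves the arm, as the interface text tells. Its arguments: {"type":"object","properties":{"deltas":{"type":"array","items":{"type":"array","items":{"type":"array","items":{"type":"number"}}}},"fingers":{"type":"number"}},"required":["deltas"]}

```bash
mkdir -p pics; ls
python3 - <<'E'
from plant import bot
import cv2,numpy as np
o=bot.get_obs();print({k:np.round(v,3).tolist() for k,v in o.items()})
for n in("scene","top"):
    im,d=bot.capture(n);cv2.imwrite(f"pics/{n}0.png",im);np.save(f"{n}0.npy",d)
    m=bot.camera_model(n);np.savez(f"{n}_cam.npz",**m);print(n,m)
E
```

```text
pics
{'time': 0.0, 'joint_positions': [1.083, 0.343, 1.525, -0.0, 1.275, -0.146], 'dq': [0.0, -0.001, 0.0, -0.001, 0.0, 0.001], 'tau': [-0.001, -43.124, -24.421, 0.072, 0.056, -0.0], 'tool_pos': [175.8, 494.352, 291.534], 'tcp_rot': [-3.14, -0.0, 2.8], 'contact_force': [-0.115, -0.165, -0.073], 'moment': [0.043, 0.014, -0.002], 'grip_width': 91.865}
scene {'K': array([[562.64919797,   0.        , 309.76072615],
       [  0.        , 562.64919797, 239.36733019],
       [  0.        ,   0.        ,   1.        ]]), 'camera_from_world': array([[-7.63306154e-01,  6.46021448e-01, -4.47247918e-03,
         4.02679672e+02],
       [ 5.14473571e-01,  6.03659507e-01, -6.09025569e-01,
        -2.47128303e+02],
       [-3.90743726e-01, -4.67173938e-01, -7.93137978e-01,
         1.64238607e+03],
       [ 0.00000000e+00,  0.00000000e+00,  0.00000000e+00,
         1.00000000e+00]])}
top {'K': array([[529.64520059,   0.        , 319.8781398 ],
       [  0.        , 529.64520059, 231.15763599],
       [  0.        ,   0.        ,   1.        ]]), 'camera_from_world': array([[-1.33753018e-02, -9.99901672e-01,  4.21268534e-03,
        -6.48616921e+00],
       [-9.86104570e-01,  1.24928206e-02, -1.65655384e-01,
         5.24583455e+02],
       [ 1.65586467e-01, -6.36983902e-03, -9.86174704e-01,
         1.45430894e+03],
       [ 0.00000000e+00,  0.00000000e+00,  0.00000000e+00,
         1.00000000e+00]])}
```

View pics/top0.png

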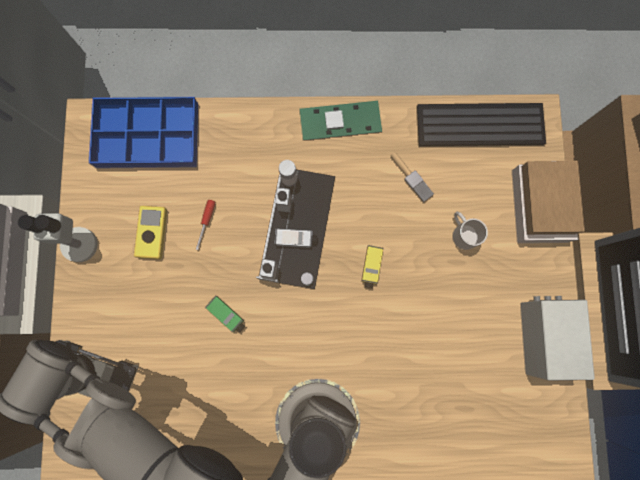

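View pics/scene0.png

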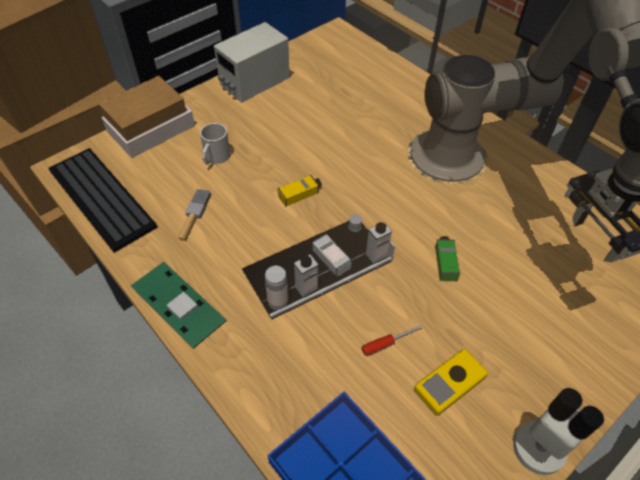

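Top view: the grey-white tin lying at (293,238) is tin_fallen, second along the lane. The green tin (225,314) and yellow tin (373,265) are decoys, off the plate and the wrong colour. tin_end is at (268,270), tin_loose at (283,197), the duster at (288,170) and the jar at (307,279).

```bash
cat > h.py <<'E'
import numpy as np,cv2
def cam(n):
    z=np.load(f"{n}_cam.npz");return z["K"],z["camera_from_world"]
def ray(n_or_cam,u,v,z):
    K,T=cam(n_or_cam) if isinstance(n_or_cam,str) else n_or_cam
    R,t=T[:3,:3],T[:3,3];c=-R.T@t;d=R.T@np.linalg.inv(K)@np.array([u,v,1.])
    return c+d*(z-c[2])/d[2]
def cloud(c,d):
    K,T=cam(c) if isinstance(c,str) else c
    v,u=np.mgrid[:480,:640];p=np.stack([(u-K[0,2])/K[0,0]*d,(v-K[1,2])/K[1,1]*d,d],-1)
    return (p-T[:3,3])@T[:3,:3]
E
python3 - <<'E'
from h import *
im=cv2.imread("pics/top0.png");d=np.load("top0.npy");P=cloud("top",d)
roi=np.zeros((480,640),bool);roi[150:300,250:345]=1
# plate
g=im.max(2);m=((g<70)&roi&(abs(P[...,2]-6)<8)).astype(np.uint8)
c=max(cv2.findContours(m,0,2)[0],key=cv2.contourArea)
w=np.array([ray("top",*p[0],6)[:2] for p in c],np.float32)
print("plate",cv2.minAreaRect(w))
for lo,hi,nm in((95,112,'tin tops'),(112,135,'caps'),(25,45,'low')):
    q=(roi&(P[...,2]>lo)&(P[...,2]<hi)).astype(np.uint8)
    n,l,s,ce=cv2.connectedComponentsWithStats(q)
    for i in range(1,n):
        if s[i,4]>15:
            pp=P[l==i];r=cv2.minAreaRect(pp[:,:2].astype(np.float32));print(nm,ce[i].round(),s[i,4],np.median(pp,0).round(),np.round(r[0],1),np.round(r[1],1),round(r[2],1))
cv2.imwrite("pics/crop0.png",cv2.resize(im[150:300,200:400],None,fx=4,fy=4,interpolation=cv2.INTER_CUBIC))
E
```

```text
plate ((593.1238403320312, 83.0357894897461), (43.75285720825195, 50.65580749511719), 89.697265625)
tin tops [287. 176.] 31 [668.  75. 104.] [670.2  75.9] [15.6 44.7] 0.5
tin tops [283. 190.] 34 [629.  84. 109.] [628.5  88.4] [35.1 13.4] 76.0
tin tops [282. 201.] 64 [596.  90. 109.] [602.5  91.8] [34.6 27. ] 84.6
tin tops [268. 263.] 49 [431. 127. 109.] [429.8 128.3] [35. 16.] 83.2
tin tops [266. 273.] 57 [400. 130. 108.] [405.7 132.5] [34.5 25.4] 79.6
caps [286. 168.] 232 [685.  77. 125.] [686.7  77.1] [45.2 43.3] 72.4
caps [281. 196.] 109 [609.  91. 122.] [608.8  90.8] [33.3 41.6] 78.2
caps [266. 268.] 113 [414. 131. 122.] [413.6 130. ] [33.2 37.2] 71.6
low [288. 183.] 25 [666.  74.  34.] [669.1  76.9] [11.9 40.4] 0.6
low [283. 210.] 17 [590.  92.  37.] [589.6  92.8] [32.2  2.7] 85.7
low [294. 238.] 591 [506.  60.  39.] [507.6  57.1] [119.1  45. ] 86.0
low [306. 279.] 108 [392.  27.  37.] [391.7  25.9] [31.  31.3] 89.7
```

View pics/crop0.png

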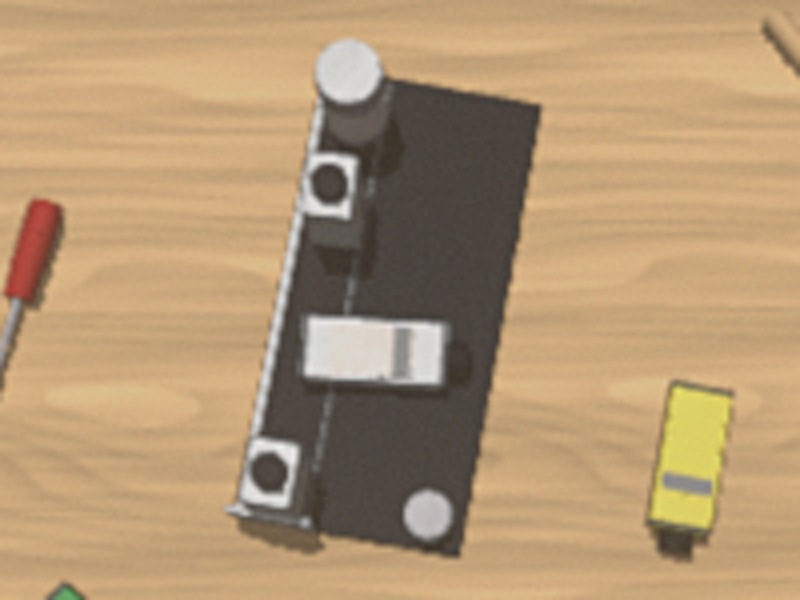

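Crop: three white tins with black caps on the plate. The fallen one spans crop (303-470, 318-387) with its cap to the right, and it is turned about 8° from the lane's cross axis. Next I refine the lane frame and the tin.

Run:
```python
from h import *
im=cv2.imread("pics/top0.png");g=im.max(2);hsv=cv2.cvtColor(im,cv2.COLOR_BGR2HSV)
roi=np.zeros((480,640),np.uint8);roi[165:295,255:340]=1
m=((g<105)&(roi>0)).astype(np.uint8)
n,l,s,_=cv2.connectedComponentsWithStats(m);i=1+s[1:,4].argmax()
# right edge and near/far edge points
R=np.array([ray("top",np.where(l[v]==i)[0].max()+.5,v,6)[:2] for v in range(184,282)])
f=cv2.fitLine(R.astype(np.float32),cv2.DIST_HUBER,0,.01,.01).ravel();dy=f[:2]*np.sign(f[0]);print("lane dir",np.degrees(np.arctan2(dy[1],dy[0])),"pt",f[2:],"res",np.std((R-f[2:])@[-dy[1],dy[0]]))
dx=np.array([dy[1],-dy[0]])
F=[];N=[]
for u in range(303,330):
    vs=np.where(l[:,u]==i)[0];F.append(ray("top",u,vs.min()-.5,6)[:2])
for u in list(range(286,298))+list(range(316,317)):
    pass
F=np.array(F);sf=np.median(F@dy);print("far edge s",sf,np.std(F@dy))
c0=(f[2:]@dx)-135; O=dx*c0+dy*(sf-340)  # plate near edge on centreline
print("lane near-end origin (plate end)",O, "dx",dx,"dy",dy)
b=((hsv[...,1]<60)&(g>130)&(roi>0)).astype(np.uint8);n,l2,s2,c2=cv2.connectedComponentsWithStats(b)
j=l2[238,293];p=np.argwhere(l2==j);w=np.array([ray("top",u,v,40)[:2] for v,u in p],np.float32);r=cv2.minAreaRect(w);print("fallen body",r,(w.mean(0)),"lane",[(w.mean(0)-O)@dx,(w.mean(0)-O)@dy])
for nm,q in(("end",[413.6,130]),("loose",[608.8,90.8]),("duster",[686.7,77.1]),("jar",[391.7,25.9])):print(nm,[round(float((np.array(q)-O)@a),1) for a in(dx,dy)])
np.savez("lane.npz",O=O,dx=dx,dy=dy)
```

```text
lane dir -11.029887 pt [527.30963  -27.050188] res 0.8898695484151614
far edge s 694.1683685529965 0.8540045003162491
lane near-end origin (plate end) [387.67616304 137.70811992] dx [-0.19132102 -0.9815275 ] dy [ 0.9815275  -0.19132102]
fallen body ((509.334716796875, 62.8115348815918), (97.91344451904297, 44.71756362915039), 85.86983489990234) [509.2096   62.83436] lane [np.float64(50.23875714002043), np.float64(133.6133303750735)]
end [2.6, 26.9]
loose [3.7, 226.0]
duster [2.3, 305.1]
jar [109.0, 25.3]
```

Request:
{"method": "carry_out", "body": {
  "deltas": [
    [[-35, -25, 0, 1], [-75, -52, 0, 2], [-115, -80, 0, 3.5], [-155, -108, 0, 5], [-195, -136, 0, 6.5], [-235, -164, 10, 8], [-275, -192, 30, 9.5], [-315, -220, 50, 11], [-355, -248, 70, 12.5], [-395, -276, 90, 14], [-430, -302, 110, 14.9], [-455, -320, 130, 14.9], [-468, -329, 142, 14.9], [-468, -329, 142, 14.9], [-468, -329, 142, 14.9]]
  ],
  "fingers": 91
}}

```text
time: 1.6
tool_pos: [506.0, 28.5, 150.1]
tcp_rot: [-3.14, -0.0, 1.499]
contact_force: [0.9, -0.5, 0.2]
grip_width: 91.4
```

Run:
```python
from plant import bot
from h import *
m=bot.camera_model("wrist");im,d=bot.capture("wrist");cv2.imwrite("pics/w1.png",im)
P=cloud((m["K"],m["camera_from_world"]),d)
q=((abs(P[...,2]-40)<4)&(abs(P[...,0]-509)<40)&(abs(P[...,1]-62)<75)&(d>0))
w=P[q][:,:2].astype(np.float32);print(q.sum(),cv2.minAreaRect(w),np.percentile(w,[1,50,99],axis=0))
```

```text
16044 ((508.30267333984375, 55.959590911865234), (117.99635314941406, 44.75682067871094), 85.82196807861328) [[485.97513245  10.57937826]
 [508.96055603  68.32772064]
 [532.10474426 114.18289543]]
```

View pics/w1.png

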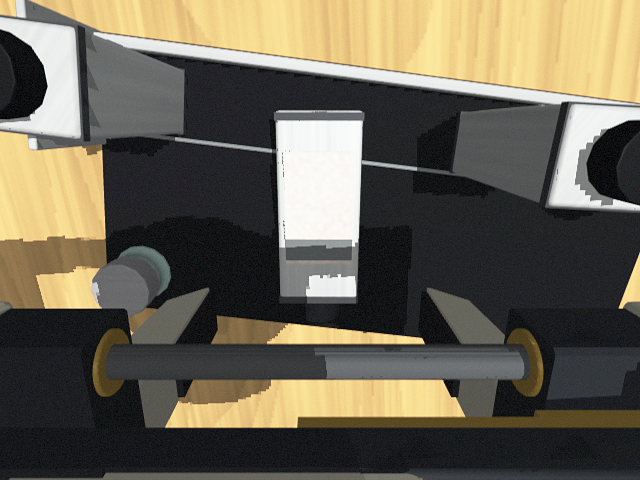

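The wrist view shows the fallen tin centred between the fingers, at px (278-363, 112-300). The depth reading agrees (yaw 85.8°, width 44.8). Descending to grip.

Request:
{"method": "carry_out", "body": {
  "deltas": [
    [[0, 0, 30, 0], [0, 0, 55, 0], [0, 0, 70, 0], [0, 0, 75, 0], [0, 0, 75, 0], [0, 0, 75, 0]]
  ]
}}

```text
time: 2.25
tool_pos: [507.1, 28.4, 76.4]
tcp_rot: [3.14, -0.0, 1.5]
contact_force: [0.1, -0.1, 0.7]
grip_width: 91.2
```

Request:
{"method": "carry_out", "body": {
  "deltas": [
    [[0, 0, 0, 0], [0, 0, 0, 0], [0, 0, 0, 0], [0, 0, 0, 0], [0, 0, 0, 0], [0, 0, 0, 0], [0, 0, 0, 0], [0, 0, 0, 0]]
  ],
  "fingers": 38
}}

```text
time: 3.05
tool_pos: [506.6, 27.8, 75.2]
tcp_rot: [-3.141, -0.0, 1.5]
contact_force: [-0.2, 0.1, -0.0]
grip_width: 43.5
```

Request:
{"method": "carry_out", "body": {
  "deltas": [
    [[2, 0, -7, 0], [5, 0, -14, 0], [8, 0, -21, 0], [13, 0, -28, 0], [18, 0, -35, 0], [22, 0, -40, 0], [22, 0, -40, 0], [22, 0, -40, 0]]
  ]
}}

```text
time: 3.85
tool_pos: [508.1, 49.9, 115.3]
tcp_rot: [3.141, -0.0, 1.5]
contact_force: [0.4, 0.3, -2.8]
grip_width: 43.6
```

Run:
```python
from plant import bot
from h import *
im,d=bot.capture("scene");im2,d2=bot.capture("wrist")
cv2.imwrite("pics/s2.png",np.hstack([cv2.resize(im[190:330,230:410],(480,373)),cv2.resize(im2,(320,240)) if 0 else cv2.copyMakeBorder(cv2.resize(im2,(320,240)),0,133,0,0,0)]))
o=bot.get_obs();print(o['contact_force'],o['moment'])
```

```text
[ 0.06206149 -0.47073141 -3.09103831] [-0.17974143  0.07136156  0.0174494 ]
```

View pics/s2.png

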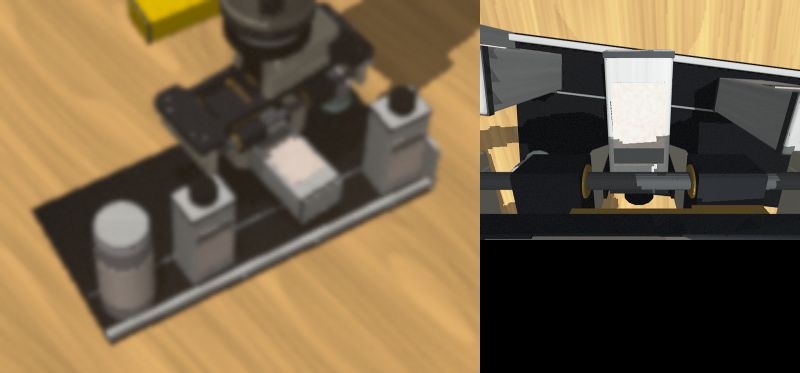

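The tin is held and its base still looks low. I'll measure its tilt from the wrist depth.

```bash
cat > tilt.py <<'E'
from plant import bot
from h import *
m=bot.camera_model("wrist");im,d=bot.capture("wrist");o=bot.get_obs()
P=cloud((m["K"],m["camera_from_world"]),d);t=o['tool_pos'];y=o['tcp_rot'][2]
tx=np.array([np.cos(y),np.sin(y)]);ty=np.array([np.sin(y),-np.cos(y)])
r=P[...,:2]-t[:2];X=r@tx;Y=r@ty;Z=P[...,2]
q=(abs(Y)<16)&(X>-30)&(X<130)&(Z>12)&(Z<140)&(d>0)
for x in range(-20,110,8):
    k=q&(abs(X-x)<2)
    if k.sum()>15: print(x,np.percentile(Z[k],[10,50,90]).round(1),k.sum())
print("F",o['contact_force'].round(1),"tcp",t.round(1),y)
E
python3 tilt.py
```

```text
-20 [74.5 75.8 76.5] 104
-12 [80.  80.7 81.4] 196
4 [79.4 80.1 80.8] 730
12 [80.1 80.8 81.6] 849
20 [80.1 80.8 81.6] 927
28 [ 80.4 132.7 133.7] 3387
36 [79.8 80.6 81.4] 1011
44 [79.9 80.6 81.4] 1069
52 [79.8 80.6 81.4] 1123
60 [79.8 80.6 81.3] 1193
68 [79.4 80.2 81.1] 1287
76 [79.2 80.  80.8] 1311
84 [79.4 80.2 81.1] 1447
92 [15.1 16.1 17.1] 53
F [ 0.3 -0.3 -3. ] tcp [508.   49.6 114.9] 1.4993845862384738
```

The grip holds the tin rigidly horizontal, so gravity won't swing it down. I'll turn it against the rail: square up the yaw, lower the tin so only its lower base edge meets the rail, push towards the rail and rise along the arc.

Request:
{"method": "carry_out", "body": {
  "deltas": [
    [[-5, 0, 0, 0.7], [-12, 0, 0, 1.4], [-12, 0, 15, 1.4], [-12, 0, 28, 1.4], [-12, 0, 34, 1.4], [-12, 0, 34, 1.4], [-12, 0, 34, 1.4]]
  ]
}}

```text
time: 4.7
tool_pos: [507.5, 37.8, 81.4]
tcp_rot: [3.141, -0.0, 1.377]
contact_force: [-0.2, 0.1, -2.9]
grip_width: 44.0
```

Request:
{"method": "carry_out", "body": {
  "deltas": [
    [[2, 0, 0, 0], [4, 0, 0, 0], [6, 0, 0, 0], [8, 0, 0, 0], [9, 0, 0, 0], [9, 0, 0, 0]]
  ]
}}

```text
time: 5.3
tool_pos: [509.1, 46.2, 81.4]
tcp_rot: [3.141, 0.001, 1.378]
contact_force: [-1.7, -4.3, -1.2]
grip_width: 43.8
```

Request:
{"method": "carry_out", "body": {
  "deltas": [
    [[2, 0, -2, 0], [4, 0, -6, 0], [6, 0, -10, 0], [8, 0, -15, 0], [10, 0, -20, 0], [10, 0, -20, 0]]
  ]
}}

```text
time: 5.9
tool_pos: [510.8, 55.7, 101.5]
tcp_rot: [-3.141, 0.002, 1.378]
contact_force: [-1.8, -6.8, -1.1]
grip_width: 43.4
```

```bash
python3 tilt.py
```

```text
-20 [64.9 66.6 67.5] 296
-12 [69.1 69.9 70.8] 634
4 [64.7 65.6 66.4] 914
12 [63.4 64.4 65.3] 950
20 [ 61.6  62.7 128.6] 1230
28 [ 60.5 120.  138.8] 5652
36 [57.6 58.5 59.4] 981
44 [55.6 56.5 57.3] 989
52 [53.6 54.5 55.5] 998
60 [51.8 52.7 53.5] 1019
68 [49.3 50.2 51.1] 1018
76 [47.4 48.2 49.2] 1013
84 [45.6 46.8 47.6] 621
F [-2.  -6.3 -0.2] tcp [510.8  55.6 101.4] 1.377882701529463
```

Turning as planned: 14° at only 7 N. Continuing the arc.

Request:
{"method": "carry_out", "body": {
  "deltas": [
    [[4, 0, -5, 0], [9, 0, -11, 0], [14, 0, -17, 0], [20, 0, -22, 0], [26, 0, -26, 0], [32, 0, -30, 0], [32, 0, -30, 0]]
  ]
}}

```text
time: 6.65
tool_pos: [517.0, 87.1, 132.1]
tcp_rot: [3.141, 0.002, 1.378]
contact_force: [-2.3, -6.5, 4.7]
grip_width: 43.9
```

```bash
python3 tilt.py
```

```text
-20 [101.7 106.2 108.3] 731
-12 [106.  107.2 108. ] 931
4 [92.1 93.7 95.5] 1155
12 [85.9 87.7 89.3] 1100
20 [78.8 80.4 82.1] 1015
28 [71.7 73.4 75. ] 936
36 [64.8 66.4 68.1] 859
44 [57.7 59.4 61.1] 794
52 [50.2 51.9 54. ] 738
60 [43.  44.7 46.4] 685
F [-2.5 -6.9  5.5] tcp [517.   87.1 132. ] 1.378316739820669
```

Request:
{"method": "carry_out", "body": {
  "deltas": [
    [[5, 0, -2, 0], [10, 0, -4, 0], [15, 0, -6, 0], [20, 0, -7, 0], [26, 0, -8, 0], [32, 0, -9, 0], [32, 0, -9, 0]]
  ]
}}

```text
time: 7.4
tool_pos: [523.2, 118.7, 141.7]
tcp_rot: [3.141, 0.002, 1.378]
contact_force: [-4.1, -6.0, 11.5]
grip_width: 44.0
```

```bash
python3 tilt.py
```

```text
-20 [116.3 117.3 119.4] 160
-12 [120.7 121.7 123.3] 735
-4 [117.7 118.7 120.1] 306
4 [ 97.9 100.6 103.1] 1395
12 [82.8 85.9 89.4] 1269
20 [67.7 70.9 74. ] 1008
28 [52.7 55.9 58.9] 825
36 [36.8 39.9 43.2] 693
F [-4.1 -4.8 11.2] tcp [523.2 118.7 141.7] 1.3782821843711464
```

62° now. I'll back off from the rail and lower to the plate, then finish by pressing the base edge on the plate.

Request:
{"method": "carry_out", "body": {
  "deltas": [
    [[-8, 0, 0, 0], [-20, 0, 0, 0], [-32, 0, 0, 0], [-42, 0, 0, 0], [-42, 0, 1, 0], [-42, 0, 2, 0], [-42, 0, 2, 0]]
  ]
}}

```text
time: 8.15
tool_pos: [515.2, 78.2, 138.0]
tcp_rot: [-3.141, -0.0, 1.377]
contact_force: [0.2, -0.2, -3.2]
grip_width: 43.6
```

```bash
python3 tilt.py
```

```text
-20 [112.7 113.8 116. ] 168
-12 [116.9 118.  119.1] 721
-4 [114.1 115.  116.4] 254
4 [94.2 96.9 99.4] 1424
12 [79.1 82.4 85.9] 1288
20 [64.2 67.5 70.6] 1027
28 [49.5 52.6 55.7] 828
36 [33.6 36.7 39.8] 683
60 [15.4 16.3 17.1] 321
F [-0.  -0.6 -2.7] tcp [515.2  78.3 138.1] 1.3775599435935666
```

Request:
{"method": "carry_out", "body": {
  "deltas": [
    [[0, 0, 1, 0], [0, 0, 2, 0], [0, 0, 2, 0]]
  ]
}}

```text
time: 8.5
tool_pos: [515.1, 78.3, 136.0]
tcp_rot: [-3.141, -0.0, 1.378]
contact_force: [0.0, 0.3, -3.2]
grip_width: 44.0
```

Request:
{"method": "carry_out", "body": {
  "deltas": [
    [[0.5, 0, 1, 0], [1, 0, 2, 0], [1, 0, 2, 0]]
  ]
}}

```text
time: 8.8
tool_pos: [515.3, 79.1, 134.1]
tcp_rot: [-3.141, -0.0, 1.377]
contact_force: [-0.6, 0.6, -2.8]
grip_width: 43.6
```

Request:
{"method": "carry_out", "body": {
  "deltas": [
    [[0.5, 0, 1, 0], [1, 0, 2, 0], [1, 0, 2, 0]]
  ]
}}

```text
time: 9.1
tool_pos: [515.6, 79.6, 133.2]
tcp_rot: [3.141, 0.001, 1.378]
contact_force: [-3.3, -3.7, 8.2]
grip_width: 43.8
```

Request:
{"method": "carry_out", "body": {
  "deltas": [
    [[0.5, 0, 1, 0], [1, 0, 2, 0], [1, 0, 2, 0]]
  ]
}}

```text
time: 9.4
tool_pos: [515.7, 80.0, 133.0]
tcp_rot: [3.14, 0.002, 1.378]
contact_force: [-8.5, -6.3, 23.9]
grip_width: 43.7
```

Request:
{"method": "carry_out", "body": {
  "deltas": [
    [[4, 0, -1, 0], [8, 0, -1.5, 0], [12, 0, -2, 0], [16, 0, -2, 0], [20, 0, -2, 0], [20, 0, -2, 0]]
  ]
}}

```text
time: 10.0
tool_pos: [520.4, 100.3, 133.4]
tcp_rot: [3.139, 0.0, 1.378]
contact_force: [-1.6, -2.1, 5.9]
grip_width: 43.7
```

```bash
python3 tilt.py
```

```text
-20 [110.5 111.1 111.7] 62
-12 [113.8 114.9 117.9] 983
-4 [110.9 113.  115.1] 1058
4 [87.  90.8 93.9] 1581
12 [67.  71.2 75.2] 1304
20 [47.4 51.4 55.4] 995
28 [26.2 30.3 34.3] 756
36 [15.4 16.3 17.2] 442
F [-1.3 -2.7  6.6] tcp [520.4 100.2 133.4] 1.377840134438046
```

Request:
{"method": "carry_out", "body": {
  "deltas": [
    [[-4, 0, -1, 0], [-8, 0, 0, 0], [-12, 0, 1.5, 0], [-12, 0, 2.5, 0], [-8, 0, 2.5, 0], [-4, 0, 2.5, 0], [0, 0, 2.5, 0], [4, 0, 2.5, 0], [4, 0, 2.5, 0]]
  ]
}}

```text
time: 10.95
tool_pos: [520.6, 103.7, 131.2]
tcp_rot: [3.14, 0.001, 1.378]
contact_force: [-3.6, -3.8, 13.5]
grip_width: 44.3
```

```bash
python3 tilt.py
```

```text
-12 [114.1 115.1 117.8] 838
-4 [110.4 113.3 115.7] 1634
4 [82.6 87.6 92. ] 1885
12 [56.4 62.  67.2] 1383
20 [29.5 36.  41.3] 1015
28 [15.3 16.  16.8] 119
36 [13.4 15.6 16.9] 168
F [-3.2 -2.7 13.8] tcp [520.6 103.7 131.2] 1.3778350389046419
```

Request:
{"method": "carry_out", "body": {
  "deltas": [
    [[3, 0, 0, 0], [6, 0, 0, 0], [9, 0, 0.5, 0], [12, 0, 1, 0], [15, 0, 1, 0], [15, 0, 1, 0]]
  ]
}}

```text
time: 11.6
tool_pos: [523.5, 118.3, 129.3]
tcp_rot: [3.141, 0.001, 1.378]
contact_force: [-0.7, -3.5, 6.4]
grip_width: 43.9
```

```bash
python3 tilt.py
```

```text
-12 [113.4 114.2 116.3] 442
-4 [110.9 114.2 115.4] 1729
4 [65.9 76.8 86.3] 2824
12 [17.2 27.1 37.3] 1337
20 [13.  15.9 17. ] 314
F [-1.3 -5.   5.1] tcp [523.5 118.3 129.3] 1.3778302277804757
```

Request:
{"method": "carry_out", "body": {
  "deltas": [
    [[2, 0, 0, 0], [4, 0, 0.5, 0], [6, 0, 1, 0], [8, 0, 1.5, 0], [10, 0, 2, 0], [10, 0, 2, 0]]
  ]
}}

```text
time: 12.25
tool_pos: [525.3, 127.5, 127.0]
tcp_rot: [3.141, 0.002, 1.378]
contact_force: [0.0, -5.9, 4.1]
grip_width: 43.9
```

```bash
python3 tilt.py
```

```text
-12 [112.  112.6 113.5] 278
-4 [112.  113.  113.9] 1222
4 [18.5 41.1 58.6] 2715
12 [12.6 14.8 16.6] 187
F [-1.5 -7.   4.6] tcp [525.3 127.5 127. ] 1.377893988223783
```

Request:
{"method": "carry_out", "body": {
  "deltas": [
    [[0, 0, -2, 0], [-3, 0, -4, 0], [-6, 0, -4, 0], [-6, 0, -2, 0], [-6, 0, 0, 0], [-6, 0, 1, 0], [-6, 0, 2, 0], [-6, 0, 2, 0]]
  ]
}}

```text
time: 13.1
tool_pos: [524.2, 123.7, 126.8]
tcp_rot: [3.14, -0.001, 1.378]
contact_force: [-5.4, 1.7, 17.2]
grip_width: 43.8
```

```bash
python3 tilt.py
```

```text
-12 [111.8 112.6 113.3] 261
-4 [112.  112.8 113.9] 1232
4 [18.3 41.5 59.4] 2800
12 [15.5 16.4 17.3] 411
F [-5.4  1.2 15.6] tcp [524.2 123.7 126.8] 1.3777224558881382
```

Request:
{"method": "carry_out", "body": {
  "deltas": [
    [[0, 0, -1, 0], [0, 0, -1, 0]]
  ]
}}

```text
time: 13.35
tool_pos: [524.2, 123.6, 126.9]
tcp_rot: [3.141, -0.001, 1.378]
contact_force: [-3.3, 0.7, 9.1]
grip_width: 44.1
```

Request:
{"method": "carry_out", "body": {
  "deltas": [
    [[0, 0, -1, 0], [0, 0, -1, 0], [0, 0, -1, 0], [0, 0, -1, 0], [0, 0, -20, 0], [0, 0, -60, 0], [0, 0, -100, 0], [0, 0, -130, 0], [0, 0, -130, 0]]
  ],
  "fingers": 70
}}

```text
time: 14.25
tool_pos: [525.9, 123.4, 260.1]
tcp_rot: [3.133, -0.003, 1.377]
contact_force: [0.1, -0.2, 0.2]
grip_width: 70.3
```

```bash
python3 - <<'E'
from plant import bot
from h import *
L=np.load("lane.npz")
for n in("top","scene","wrist"):
    m=bot.camera_model(n);im,d=bot.capture(n);cv2.imwrite(f"pics/{n}3.png",im)
    P=cloud((m["K"],m["camera_from_world"]),d);l=np.stack([(P[...,:2]-L["O"])@L["dx"],(P[...,:2]-L["O"])@L["dy"]],-1)
    for s in (27,)+((127,226) if 1 else ()):
        q=(abs(l[...,0])<45)&(abs(l[...,1]-s)<40)&(P[...,2]>103)&(P[...,2]<115)&(d>0)
        if q.sum()>30:
            r=cv2.minAreaRect(l[q].astype(np.float32));print(n,s,q.sum(),np.round(r[0],1),np.round(r[1],1),round(r[2],1),np.median(P[q][:,2]).round(1))
E
cd pics; python3 -c "
import cv2,numpy as np
a=cv2.imread('scene3.png')[190:330,230:410];b=cv2.imread('wrist3.png')
cv2.imwrite('c3.png',np.hstack([cv2.resize(a,(400,311)),cv2.resize(b,(400,311))]))"
```

```text
scene 27 154 [ 2.3 31.2] [37.  47.3] 2.4 110.2
scene 127 166 [  0.9 138.4] [46.4 36.6] 86.8 110.6
scene 226 176 [  4.9 231.6] [36.5 47.1] 2.7 110.6
wrist 27 2206 [ 2.3 29.1] [45.9 35.2] 89.6 111.1
wrist 127 2164 [ -1.3 136.7] [44.8 34.9] 89.8 111.3
wrist 226 2084 [  4.3 229.4] [35.6 45.7] 4.0 111.1
```

View pics/c3.png

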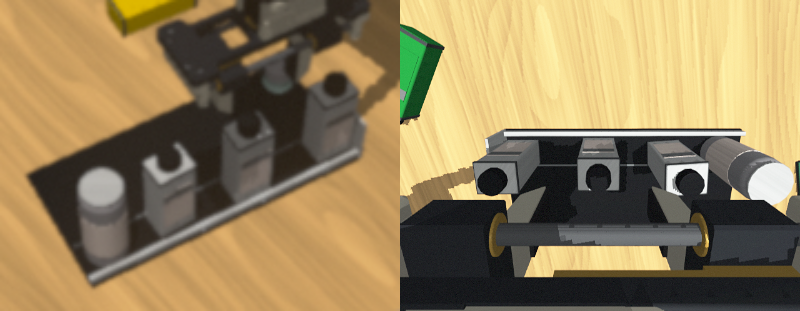

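Both views show all three tins upright: end, righted and loose at wrist-view caps (490,180), (598,177) and (685,178). Next I regrip the righted tin on its wide faces (jaws across the lane) and slide it to tin_end.

```bash
cat > go.py <<'E'
import sys
from plant import bot
from h import *
L=np.load("lane.npz");o=bot.get_obs();t=o['tool_pos'];y=o['tcp_rot'][2]
x,s=map(float,sys.argv[1:3]);w=L["O"]+x*L["dx"]+s*L["dy"];d=w-t[:2]
print("tcp",t.round(1),y,"lane",((t[:2]-L["O"])@L["dx"]).round(1),((t[:2]-L["O"])@L["dy"]).round(1),"F",o['contact_force'].round(1),"q",o['joint_positions'].round(2))
print("tool delta",d@[np.cos(y),np.sin(y)],d@[np.sin(y),-np.cos(y)],"yaw err to lane(deg, jaws on x)",np.degrees(y)-(180-11.03))
E
python3 go.py 2.3 136.7
```

```text
tcp [523.6 123.1 254.8] 1.3773110789887797 lane -11.7 136.2 F [ 0.2 -0.4 -0.9] q [0.09 0.4  1.55 0.   1.2  0.28]
tool delta -13.964387211393777 0.5014030038995217 yaw err to lane(deg, jaws on x) -90.05588809733337
```

Request:
{"method": "carry_out", "body": {
  "deltas": [
    [[-4, 0, 0, -1.5], [-8, 0, 0, -3], [-14, 0.5, 0, -4.5], [-14, 0.5, 0, -6], [-14, 0.5, 0, -7.5], [-14, 0.5, 0, -9], [-14, 0.5, 0, -10.5], [-14, 0.5, 0, -12], [-14, 0.5, 0, -13.5], [-14, 0.5, 0, -15], [-14, 0.5, 0, -16.5], [-14, 0.5, 0, -18], [-14, 0.5, 40, -18], [-14, 0.5, 80, -18], [-14, 0.5, 110, -18], [-14, 0.5, 122, -18], [-14, 0.5, 122, -18], [-14, 0.5, 122, -18]]
  ]
}}

```text
time: 16.2
tool_pos: [522.3, 109.4, 134.2]
tcp_rot: [3.141, 0.001, 2.948]
contact_force: [0.4, 0.1, 0.4]
grip_width: 70.0
```

Request:
{"method": "carry_out", "body": {
  "deltas": [
    [[0, 0, 0, 0], [0, 0, 0, 0], [0, 0, 0, 0], [0, 0, 0, 0], [0, 0, 0, 0], [0, 0, 0, 0], [0, 0, 0, 0]]
  ],
  "fingers": 28
}}

```text
time: 16.9
tool_pos: [522.0, 109.4, 134.0]
tcp_rot: [3.141, 0.001, 2.948]
contact_force: [-0.6, 1.2, 3.3]
grip_width: 34.0
```

```bash
python3 go.py 2.3 73.1
```

```text
tcp [522.  109.4 134. ] 2.948184686355702 lane 2.1 137.3 F [-0.6  1.2  3.3] q [ 0.06  0.54  1.7   0.    0.9  -1.31]
tool delta 64.15675063351951 -0.24769291460057344 yaw err to lane(deg, jaws on x) -0.05146024671793725
```

Request:
{"method": "carry_out", "body": {
  "deltas": [
    [[0, 0, -2, 0], [10, 0, -2, 0], [22, 0, -2, 0], [34, 0, -2, 0], [46, 0, -2, 0], [54, 0, -2, 0], [58, 0, -2, 0], [58, 0, 0, 0], [58, 0, 0, 0]]
  ]
}}

```text
time: 17.8
tool_pos: [465.1, 120.6, 134.0]
tcp_rot: [3.141, 0.0, 2.948]
contact_force: [-2.7, 1.2, 3.7]
grip_width: 34.2
```

Request:
{"method": "carry_out", "body": {
  "deltas": [
    [[1, 0, 0, 0], [2, 0, 0, 0], [3, 0, 0, 0], [4, 0, 0, 0], [5, 0, 0, 0], [6, 0, 0, 0], [6, 0, 0, 0]]
  ]
}}

```text
time: 18.5
tool_pos: [459.4, 121.7, 134.0]
tcp_rot: [3.141, 0.001, 2.948]
contact_force: [2.7, 0.3, 3.1]
grip_width: 33.9
```

Request:
{"method": "carry_out", "body": {
  "deltas": [
    [[1, 0, 0, 0], [2, 0, 0, 0], [3, 0, 0, 0], [3, 0, 0, 0]]
  ]
}}

```text
time: 18.9
tool_pos: [457.7, 122.1, 134.2]
tcp_rot: [3.141, 0.004, 2.948]
contact_force: [8.3, -1.7, 1.4]
grip_width: 33.6
```

```bash
python3 go.py 2.3 73.1
```

```text
tcp [457.7 122.1 134.2] 2.948215861739446 lane 2.0 71.8 F [ 8.3 -1.7  1.4] q [ 0.1   0.45  1.87 -0.    0.82 -1.28]
tool delta -1.3450391937995136 -0.34517839596017363 yaw err to lane(deg, jaws on x) -0.049674028804702175
```

Request:
{"method": "carry_out", "body": {
  "deltas": [
    [[0, 0, 0, 0], [0, 0, 0, 0], [0, 0, 0, 0], [0, 0, 0, 0], [0, 0, -30, 0], [0, 0, -70, 0], [0, 0, -90, 0], [-30, 0, -90, 0], [-75, 0, -90, 0], [-120, 0, -90, 0], [-150, 0, -90, 0], [-157, 0, -90, 0], [-157, 0, -90, 0], [-157, 0, -90, 0]]
  ],
  "fingers": 70
}}

```text
time: 20.3
tool_pos: [608.9, 92.4, 223.3]
tcp_rot: [-3.141, -0.002, 2.948]
contact_force: [0.1, 0.1, -0.4]
grip_width: 69.7
```

```bash
python3 - <<'E'
from plant import bot
from h import *
L=np.load("lane.npz")
for n in("top","wrist"):
    m=bot.camera_model(n);im,d=bot.capture(n);cv2.imwrite(f"pics/{n}4.png",im)
    P=cloud((m["K"],m["camera_from_world"]),d);l=np.stack([(P[...,:2]-L["O"])@L["dx"],(P[...,:2]-L["O"])@L["dy"]],-1)
    q=((abs(l[...,0])<45)&(l[...,1]<260)&(P[...,2]>103)&(P[...,2]<115)&(d>0)).astype(np.uint8)
    k,lab,s,_=cv2.connectedComponentsWithStats(q)
    for i in range(1,k):
        if s[i,4]>40:
            r=cv2.minAreaRect(l[lab==i].astype(np.float32));print(n,s[i,4],np.round(r[0],1),np.round(r[1],1),round(r[2],1))
E
python3 go.py 2.1 229.4
```

```text
wrist 806 [ 1.5 92.5] [ 3.5 34.4] 89.9
wrist 2724 [  4.5 229.4] [34.7 45.3] 3.9
tcp [608.9  92.6 223.9] 2.948835169441849 lane 2.0 225.8 F [-0.4  0.6 -0.3] q [ 0.03  0.56  1.36  0.    1.22 -1.35]
tool delta -3.5896210616501114 -0.11211323152548038 yaw err to lane(deg, jaws on x) -0.014190311237086917
```

View pics/wrist4.png

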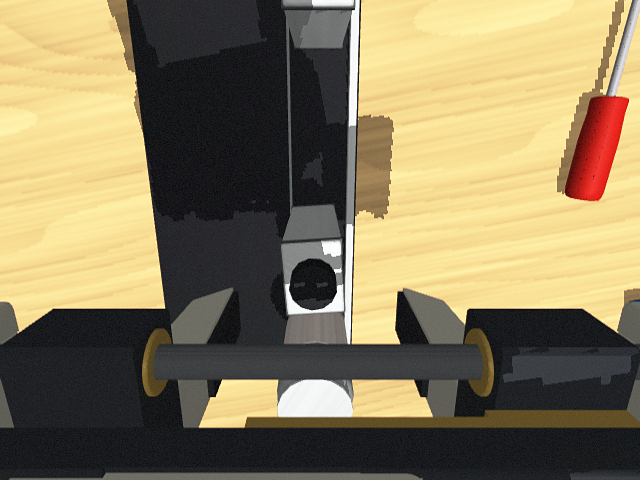

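The wrist view shows the loose tin (cap 313,284) standing between the open fingers with the duster behind it. Gripping and sliding it.

Request:
{"method": "carry_out", "body": {
  "deltas": [
    [[-3.5, 0, 30, 0], [-3.5, 0, 65, 0], [-3.5, 0, 85, 0], [-3.5, 0, 90, 0], [-3.5, 0, 90, 0]]
  ]
}}

```text
time: 20.9
tool_pos: [613.0, 91.7, 133.8]
tcp_rot: [-3.141, -0.001, 2.949]
contact_force: [-0.1, 0.4, 0.8]
grip_width: 70.0
```

Request:
{"method": "carry_out", "body": {
  "deltas": [
    [[0, 0, 0, 0], [0, 0, 0, 0], [0, 0, 0, 0], [0, 0, 0, 0], [0, 0, 0, 0], [0, 0, 0, 0], [0, 0, 0, 0]]
  ],
  "fingers": 28
}}

```text
time: 21.6
tool_pos: [613.7, 91.3, 134.0]
tcp_rot: [3.142, 0.0, 2.948]
contact_force: [-0.2, 0.6, 3.3]
grip_width: 34.7
```

```bash
python3 go.py 2.0 116
```

```text
tcp [613.7  91.3 134. ] 2.94807697662646 lane 2.3 230.8 F [-0.2  0.6  3.3] q [ 0.02  0.67  1.44 -0.    1.03 -1.35]
tool delta 114.77896744419185 0.20466479589613548 yaw err to lane(deg, jaws on x) -0.05763155961599864
```

Request:
{"method": "carry_out", "body": {
  "deltas": [
    [[0, 0, -2, 0], [12, 0, -2, 0], [28, 0, -2, 0], [46, 0, -2, 0], [64, 0, -2, 0], [82, 0, -2, 0], [96, 0, -2, 0], [104, 0, -2, 0], [106, 0, -2, 0], [106, 0, 0, 0], [106, 0, 0, 0]]
  ]
}}

```text
time: 22.7
tool_pos: [510.3, 111.7, 134.0]
tcp_rot: [3.141, 0.001, 2.948]
contact_force: [-0.4, -0.6, 1.2]
grip_width: 34.2
```

Request:
{"method": "carry_out", "body": {
  "deltas": [
    [[1, 0, 0, 0], [2, 0, 0, 0], [3, 0, 0, 0], [4, 0, 0, 0], [5, 0, 0, 0], [6, 0, 0, 0], [6, 0, 0, 0]]
  ]
}}

```text
time: 23.4
tool_pos: [504.0, 112.9, 134.1]
tcp_rot: [3.141, 0.001, 2.948]
contact_force: [3.5, -0.7, 4.6]
grip_width: 34.4
```

Request:
{"method": "carry_out", "body": {
  "deltas": [
    [[0.5, 0, 0, 0], [1, 0, 0, 0], [1.5, 0, 0, 0], [2, 0, 0, 0], [2, 0, 0, 0]]
  ]
}}

```text
time: 23.9
tool_pos: [502.5, 113.2, 134.0]
tcp_rot: [3.141, 0.002, 2.948]
contact_force: [5.3, -1.3, 5.0]
grip_width: 34.1
```

```bash
python3 go.py 2.0 116
```

```text
tcp [502.5 113.2 134. ] 2.9479579034477386 lane 2.1 117.3 F [ 5.3 -1.3  5. ] q [ 0.07  0.51  1.76 -0.    0.88 -1.3 ]
tool delta 1.3457693287931132 0.06880171334508049 yaw err to lane(deg, jaws on x) -0.06445395020995193
```

Contact is starting. I'll push a little further.

Request:
{"method": "carry_out", "body": {
  "deltas": [
    [[0.5, 0, 0, 0], [1, 0, 0, 0], [1.5, 0, 0, 0], [2, 0, 0, 0], [2, 0, 0, 0]]
  ]
}}

```text
time: 24.4
tool_pos: [501.9, 113.4, 134.1]
tcp_rot: [3.14, 0.005, 2.948]
contact_force: [10.5, -1.7, -0.0]
grip_width: 33.9
```

Request:
{"method": "carry_out", "body": {
  "deltas": [
    [[0.5, 0, 0, 0], [1, 0, 0, 0], [1.5, 0, 0, 0], [1.5, 0, 0, 0]]
  ]
}}

```text
time: 24.8
tool_pos: [501.3, 113.5, 134.4]
tcp_rot: [3.14, 0.007, 2.948]
contact_force: [14.0, -2.7, -0.7]
grip_width: 33.8
```

Request:
{"method": "carry_out", "body": {
  "deltas": [
    [[0, 0, 0, 0], [0, 0, 0, 0], [0, 0, 0, 0], [0, 0, 0, 0], [0, 0, -30, 0], [0, 0, -70, 0], [0, 0, -110, 0], [-40, 0, -130, 0], [-40, 0, -130, 0], [-40, 0, -130, 0]]
  ],
  "fingers": 70
}}

```text
time: 25.8
tool_pos: [537.3, 106.2, 263.3]
tcp_rot: [-3.142, -0.001, 2.948]
contact_force: [-0.3, -0.5, -0.5]
grip_width: 70.0
```

```bash
python3 - <<'E'
from plant import bot
from h import *
L=np.load("lane.npz");ims={}
for n in("top","wrist","scene"):
    m=bot.camera_model(n);im,d=bot.capture(n);ims[n]=im;cv2.imwrite(f"pics/{n}5.png",im)
    P=cloud((m["K"],m["camera_from_world"]),d);l=np.stack([(P[...,:2]-L["O"])@L["dx"],(P[...,:2]-L["O"])@L["dy"]],-1)
    for lo,hi,nm in((103,115,'shoulder'),(118,132,'cap')):
      q=((abs(l[...,0])<45)&(l[...,1]<160)&(l[...,1]>-20)&(P[...,2]>lo)&(P[...,2]<hi)&(d>0)).astype(np.uint8)
      k,lab,s,_=cv2.connectedComponentsWithStats(q)
      for i in range(1,k):
        if s[i,4]>40:
            r=cv2.minAreaRect(l[lab==i].astype(np.float32));print(n,nm,s[i,4],np.round(r[0],1),np.round(r[1],1),round(r[2],1))
a=cv2.resize(ims["scene"][180:320,240:420],(400,311));b=cv2.resize(ims["wrist"],(400,311))
cv2.imwrite("pics/c5.png",np.hstack([a,b]))
E
python3 go.py 2 160
```

```text
top shoulder 57 [ -0.2 127.2] [37.6 22.2] 8.9
top cap 43 [  0.  120.3] [21.7 14.4] 7.2
wrist shoulder 8100 [ 1.6 72.3] [ 35.8 132.3] 0.6
wrist cap 2055 [ 2.6 28. ] [25.1 25.5] 0.9
wrist cap 1657 [ 1.3 71.8] [25.  24.9] 0.2
wrist cap 1449 [  1.7 115.7] [25.2 25.6] 28.6
scene shoulder 418 [ 0.5 74.5] [134.7  36.7] 88.0
scene cap 85 [ 2.5 30.6] [24.6 25.2] 15.9
scene cap 54 [-4.1 74.5] [16.2 26.4] 3.3
scene cap 56 [ -2.3 120.6] [24.4 16.5] 76.6
tcp [536.2 106.4 262.3] 2.948427998666412 lane 2.3 151.8 F [-1.  -0.1 -0.7] q [ 0.06  0.41  1.51  0.    1.23 -1.32]
tool delta -8.222010891130237 0.28318726020125484 yaw err to lane(deg, jaws on x) -0.03751947821066892
```

View pics/c5.png

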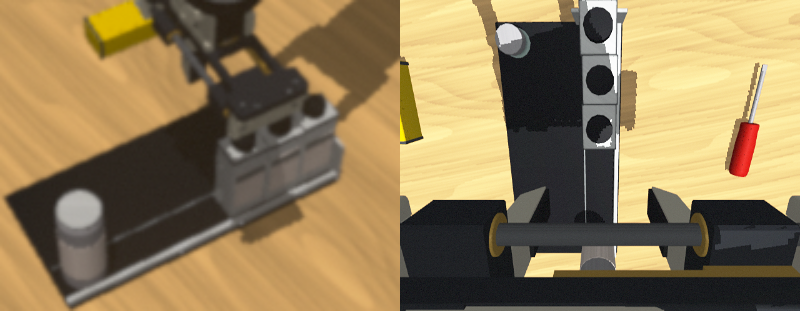

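Caps are at a 43.8/43.9 mm pitch and the row is 132.3 mm long, so the tins are flush. One last check of the stop against tin_end.

Run:
```python
from plant import bot
from h import *
L=np.load("lane.npz")
m=bot.camera_model("wrist");im,d=bot.capture("wrist")
P=cloud((m["K"],m["camera_from_world"]),d);l=np.stack([(P[...,:2]-L["O"])@L["dx"],(P[...,:2]-L["O"])@L["dy"]],-1)
q=(P[...,2]>62)&(P[...,2]<70)&(abs(l[...,0]-2)>21)&(abs(l[...,0]-2)<31)&(abs(l[...,1])<25)&(d>0)
print("stop top s",q.sum(),np.percentile(l[q][:,1],[5,50,95]) if q.any() else None)
q=(P[...,2]>106)&(P[...,2]<114)&(abs(l[...,0]-2)<12)&(l[...,1]<60)&(d>0);print("end tin near edge",np.percentile(l[q][:,1],[0.5,2]))
for lo,hi,c in((-10,90,72),):
    pass
for s0 in(28,72,116):
    q=(P[...,2]>106)&(P[...,2]<114)&(abs(l[...,1]-s0)<17)&(d>0)&(abs(l[...,0])<30);print(s0,np.median(P[q][:,2]),np.percentile(l[q][:,0],[1,99]))
```

```text
stop top s 206 [1.80741644 3.81151458 5.3799369 ]
end tin near edge [6.30295408 6.6630971 ]
28 111.18799956075563 [-14.44649221  19.80243041]
72 111.17935629184748 [-16.08735427  18.15462982]
116 111.22177740784159 [-15.38841449  18.84893291]
```

```bash
python3 -c "
from plant import bot
print(bot.close_job())"
```

```text
the job is handed in; nothing more can be done
None
```

The toppled tin is upright again, and all three tins stand in a flush row against the end stop. The job was handed in at about 26 s.

**What I did:** I gripped the fallen tin near its cap, but it stayed rigid in the fingers and would not swing down by itself. I turned it up against the rail, then against the plate, and set it upright in the lane. I then regripped it on its wide faces and slid it up to the tin at the stop. Last, I closed the third tin up behind it, pushing with about 14 N.

**Last checks, from wrist depth:**
- **Upright:** all three tin tops are at about 111 mm, as they should be.
- **Gaps between tins:** the caps are 43.8 and 43.9 mm apart, and the row is 132.3 mm long, against 132 mm for three tins touching.
- **Gap at the stop:** the tin's edge reads about 0.5 to 1 mm from the stop's edge. That is within measurement noise, so flush as far as I can tell.
- **Alignment across the lane:** the tins agree to within 1.7 mm.
- **Bystanders:** in the last pictures the round spray can, screw jar and screwdriver look untouched. I did not measure them again, or check the brush, mug and multimeter up close; the arm went nowhere near them.

**Disagreement:** the top camera, partly blocked by the arm, and the scene camera read the tin positions 2–6 mm differently. I used the wrist camera's numbers.

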